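# Close the bottles and tidy their lane

## Task

One of the three capped sauce bottles in the wire lane has tipped against the lane's sliding pusher. Stand it upright in the lane, then press the caps of all three bottles fully home, and finally slide the pusher up until the three upright bottles stand tight together against the end stop. Don't knock a bottle over, and leave the other things on the worktop where they are.

Things in the scene. Friction and masses are not known exactly. Their poses are not given: they have to be found in the camera images.
- lane: fixed wire lane, 360 mm long along its own y, origin on the worktop at mid-width. White floor 76 mm wide, 6 mm thick, y = -150 to +210 mm; end stop at the -y end, 95 mm tall, inner face at y = -140 mm; +y end open. Side wires' inner faces at x = -31 and +31 mm, tops 45 mm above the worktop. A tight row of bottles has its centres at y = -112, -56 and 0 mm
- pusher (a joint): grey pusher sliding along the lane floor to the end stop; value = its travel from its far position, 0 to 0.095 m; starts at 0; about 0.078 when three bottles stand tight. 3 N of friction, stays where left. Front plate: front face at lane y = 106 mm minus the value, top edge 92 mm above the worktop, two side horns up to 111 mm
- pusher_tab (a point): middle of the top edge of the outer (+y) face of the pusher's rear push tab, an upright plate 50 mm wide, 8 mm thick, top 70 mm above the worktop, 60 mm behind the front plate and joined to it by a low foot. Push on its outer face towards the lane's -y; moving the whole row takes up to about 15 N
- bottle_a: white squeeze bottle, 56 mm in diameter up to 130 mm, 208 mm tall with its grey cap home, about 0.28 kg. Origin: centre of the underside, z along its axis to the cap. At the start it stands upright in the lane, nearest the end stop
- bottle_b: white squeeze bottle, 56 mm in diameter up to 130 mm, 208 mm tall with its grey cap home, about 0.28 kg. Origin: centre of the underside, z along its axis to the cap. At the start it stands upright in the lane, the middle one
- bottle_c: white squeeze bottle, 56 mm in diameter up to 130 mm, 208 mm tall with its grey cap home, about 0.28 kg. Origin: centre of the underside, z along its axis to the cap. Starts leaning to the lane's +y, about 30 degrees from upright, its side on the pusher's front plate, its base rim on the floor at lane y = 55 mm. Pushed at the cap to -y (under 2 N) it rocks up about that rim and drops upright by itself from about 15 degrees
- cap_a (a joint): how far this bottle's cap stands proud of fully home, in m (0 = home, rim seated on the bottle's collar; at most 0.020). The cap is captive and slides only along the bottle's axis; tight friction holds it wherever it is left, and about 7 N along the axis moves it
- cap_b (a joint): how far this bottle's cap stands proud of fully home, in m (0 = home, rim seated on the bottle's collar; at most 0.020). The cap is captive and slides only along the bottle's axis; tight friction holds it wherever it is left, and about 7 N along the axis moves it
- cap_c (a joint): how far this bottle's cap stands proud of fully home, in m (0 = home, rim seated on the bottle's collar; at most 0.020). The cap is captive and slides only along the bottle's axis; tight friction holds it wherever it is left, and about 7 N along the axis moves it
- cap_a_top (a point): centre of the flat round top (43 mm across) of the tall grey push-on cap (66 mm tall, 49 mm across at its rim) of bottle_a
- cap_b_top (a point): centre of the flat round top (43 mm across) of the tall grey push-on cap (66 mm tall, 49 mm across at its rim) of bottle_b
- cap_c_top (a point): centre of the flat round top (43 mm across) of the tall grey push-on cap (66 mm tall, 49 mm across at its rim) of bottle_c
- timer: small loose kitchen timer, 66x66x20 mm, a bystander in front of the lane
- tape: loose roll of masking tape, 103 mm across, 25 mm tall, a bystander behind the lane
- pad: loose spiral order pad, 148x109x13 mm, a bystander behind the lane
- spice: loose spice jar, 42 mm across, 96 mm tall, a bystander behind the lane near the end stop

How it is judged:
On the way, in this order (a step that is already met when the one before it is completed fails the run):
1. the tipped bottle stands upright in the lane (angle between bottle_c's own z axis and vertical below 0.07 rad and x of bottle_c in the frame of lane between -0.012 and 0.012 m and height (world z) of bottle_c below 0.012 m), for 0.2 s.
2. all three caps are pressed fully home with the bottles upright (value of joint each of cap_a, cap_b, cap_c below 0.002 m and angle between each of bottle_a, bottle_b, bottle_c's own z axis and vertical below 0.07 rad), for 0.2 s.
3. the pusher closes the row up against the end stop (value of joint pusher above 0.071 m), for 0.2 s.
At the end, for the whole second after the job is handed in: All three bottles stand at rest, upright within 4 degrees, on the lane floor between the side wires; every cap is within 2 mm of fully home; the pusher has been slid at least 71 mm from its far position, so that the row is tight against the end stop with less than about 7 mm of play in all (all of step 2 and x of bottle_a in the frame of lane between -0.012 and 0.012 m and height (world z) of each of bottle_a, bottle_b, bottle_c below 0.012 m and x of bottle_b in the frame of lane between -0.012 and 0.012 m and x of bottle_c in the frame of lane between -0.012 and 0.012 m and linear speed of each of bottle_a, bottle_b, bottle_c below 0.02 m/s and value of joint pusher above 0.071 m); the robot touches nothing.
It fails at once if a bottle falls over (angle between any of bottle_a, bottle_b, bottle_c's own z axis and vertical above 0.9 rad).
It fails at once if a bystander is shifted by more than 30 mm (distance of any of timer, tape, pad, spice from where it was at the start of the episode above 0.03 m).
It also fails if it takes over 58 s, if anything falls off the work surface, if the arm or the gripper's body presses on something with over 40 N, if the wrist force passes 120 N, or if a joint passes its speed limit or range.

## Robot

A 7-joint arm with a two-finger parallel gripper is mounted at the origin on a cart in front of the work surface, level with it; the furniture and walls round the work are solid. World frame = base frame: x ahead of the robot, y to its left, z up, the work surface at z = 0. Lengths are in m, angles in rad, forces in N, time in s.
With the tool pointing down it reaches from about 0.35 to 0.9 m from the base axis. Payload 8.1 kg.
Tool frame: the origin (TCP) lies between the finger pads; the fingertips stand 25 mm ahead of it and the grasp point (between the pads) lies 6 mm ahead of it; z points along the fingers, y is the direction in which the jaws open and shut (so a half turn about z gives the same grasp; the last joint's range is limited). The gripper opens to 92 mm and grips with 3 to 60 N. Pads are 19 mm wide; open, the fingers measure 130 mm over their backs; the gripper's body (75 mm by 190 mm) begins 47 mm behind the grasp point.
Start: joints at [-1.436, 0.434, 0.025, 1.573, -0.012, 1.134, -0.075], TCP at [0.147, 0.607, 0.252] pointing down, gripper open.
Joint ranges: [-2.62, 2.62], [-0.44, 2.09], [-1.27, 1.32], [0.08, 2.57], [-1.32, 4.46], [0.12, 2], [-2.74, 2.74]. Speed limits (rad/s): [2.22, 2.22, 3.01, 3.01, 3.14, 3.14, 3.14].

## Interface

Orientations are given as a rotation vector (axis times angle).
In Python, from cell import * gives the robot as it stands.
- The arm moves only by the shell command python3 -m jog 'ROWS' [FORCE]. ROWS is JSON, one flat list of numbers, 5 for each row, row after row: the finger opening in mm, from 0 to 91.8, then the shift along the tool's x, y, z in units of 40 mm (1.0 is 40 mm), then the turn about the tool's z in units of 6 degrees (1.0 is 6 degrees). A call has 1 to 20 rows; each row shifts and turns the pose as measured when the row begins, along the tool's axes as they then stand; what a row does not reach is not made up. A row lasts 1/12 s, in which the tool goes at most 41.7 mm and 7.16 degrees, less where a joint would pass 70% of its speed; a pose out of reach is approached as far as the arm can. A call is refused whole if a number of a shift passes 1 or a number of a turn 1, either way. A call with a gripper value outside its range is refused whole. The fingers move at their own pace and stop on an object; FORCE is the grip in N (left out, the last holds). Time passes only in rows, so rows that do not move let the fingers close. It gives the time, the measured TCP pose, the force and the opening at its end, in the units of the state.
- observe(): the state, without advancing time (a new reading comes with each control period).
- get_image(name): name is "side" or "top" or "wrist"; returns the picture (420x560x3 uint8, red, green, blue); there is no depth.
- camera_params(name): a dict with "intrinsics" (3x3 intrinsics, pixels), "xyz" and "orientation" of the camera in the world. Camera axes: x right, y down, z forward; pixel columns grow to the right and rows downward; lengths in m; the calibration is good to about 2 mm. A picture is of the moment at which its call begins: read the wrist's pose just before it. camera_params takes no time and is no camera call; for the wrist camera it gives the pose at the moment of the call.
- sign_off(): hands the job in, once; it reports no verdict.
The state is a dict: "clock": time; "joints": joint angles; "dq": joint speeds; "joint_efforts": joint torques, N m; "position": TCP position; "ee_rot": TCP orientation; "force": force on the tool from outside, world axes, zero at the start; "ft_torque": the same for the moment, N m; "width": opening from 0.0 (shut) to 1.0 (fully open).
Only numpy, scipy, OpenCV 4.12 (cv2) and the standard library are available. Lean on these libraries where they do the work, as an engineer would, in place of code of your own. Each camera call takes 0.05 s, during which the arm holds its last target. There are 200 camera calls.

## Working session

There is one attempt and no reset: what is moved stays moved. The work goes in short steps, Python scripts to look and compute and a shell command to move; the robot and the scene stay as the last step left them, time stands still between calls to the robot, and variables do not carry over. Pictures are saved under pics/ and viewed, about 8 in all and at most 12, crops included, and the job is handed in when it is done.

```bash
mkdir -p pics; ls
python3 - <<'E'
from cell import *
import cv2,numpy as np
np.set_printoptions(precision=4,suppress=True)
o=observe();print(o)
for n in("side","top"):
    p=camera_params(n);print(n,p)
    cv2.imwrite(f"pics/{n}0.png",cv2.cvtColor(get_image(n),cv2.COLOR_RGB2BGR))
E
```

```text
pics
{'clock': 0.0, 'joints': array([-1.4356,  0.4352,  0.025 ,  1.5741, -0.0116,  1.134 , -0.0751]), 'dq': array([-0.0025,  0.0011, -0.0003, -0.0002,  0.0002, -0.0008, -0.001 ]), 'joint_efforts': array([ -0.0001, -66.7858,   0.9848, -31.445 ,  -0.0607,   0.0431,
         0.0002]), 'position': array([0.1472, 0.6069, 0.251 ]), 'ee_rot': array([-0.3728, -3.1194,  0.0025]), 'force': array([ 0.5162, -0.3045, -0.3605]), 'ft_torque': array([0.0301, 0.0081, 0.0047]), 'width': 1.0036454280849627}
side {'intrinsics': array([[501.4796,   0.    , 279.4619],
       [  0.    , 501.4796, 211.1239],
       [  0.    ,   0.    ,   1.    ]]), 'xyz': array([ 0.0263, -0.867 ,  0.6047]), 'orientation': array([-1.9508,  0.5249, -0.3677])}
top {'intrinsics': array([[482.3538,   0.    , 284.4017],
       [  0.    , 482.3538, 203.738 ],
       [  0.    ,   0.    ,   1.    ]]), 'xyz': array([ 0.4523, -0.032 ,  1.2327]), 'orientation': array([-2.1358,  2.1851, -0.1172])}
```

View pics/side0.png

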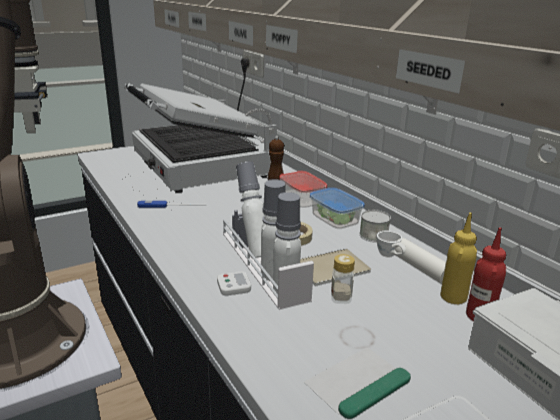

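View pics/top0.png

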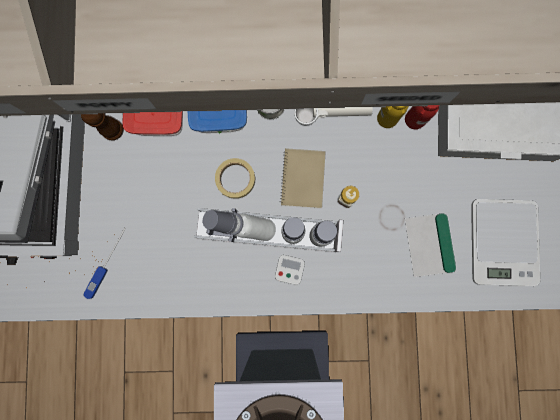

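The side view shows a and b upright (caps near (289,205) and (274,190)) and c leaning (cap near (247,175)). In the top view the lane runs from (200,225) to (340,235), with the end stop on the right, which is world -y. I'll enlarge both.

```bash
cat > h.py <<'E'
from cell import *
import cv2,numpy as np
from scipy.spatial.transform import Rotation as R
np.set_printoptions(precision=4,suppress=True)
def ray(n,u,v,p=None):
    p=p or camera_params(n);d=R.from_rotvec(p["orientation"]).as_matrix()@np.linalg.inv(p["intrinsics"])@[u,v,1]
    return np.array(p["xyz"]),d/np.linalg.norm(d)
def plane(n,u,v,z):
    o,d=ray(n,u,v);return o+d*(z-o[2])/d[2]
def tri(r1,r2):
    (a,d),(b,e)=r1,r2
    s,t=np.linalg.lstsq(np.c_[d,-e],b-a,rcond=None)[0]
    return (a+s*d+b+t*e)/2,np.linalg.norm(a+s*d-b-t*e)
def proj(n,P):
    p=camera_params(n);c=p["intrinsics"]@R.from_rotvec(p["orientation"]).as_matrix().T@(np.array(P)-p["xyz"]);return c[:2]/c[2]
def crop(n,f,x0,y0,x1,y1,s):
    im=cv2.cvtColor(get_image(n),cv2.COLOR_RGB2BGR)[y0:y1,x0:x1]
    im=cv2.resize(im,None,fx=s,fy=s,interpolation=cv2.INTER_CUBIC)
    for x in range(x0-x0%-20,x1,20): cv2.putText(im,str(x),((x-x0)*s,10),0,.4,(0,0,255),1);cv2.line(im,((x-x0)*s,0),((x-x0)*s,6),(0,0,255))
    for y in range(y0-y0%-20,y1,20): cv2.putText(im,str(y),(0,(y-y0)*s+4),0,.4,(0,0,255),1)
    if f: cv2.imwrite(f,im)
    return im
E
python3 - <<'E'
from h import *
a=crop("top",None,190,195,350,260,5);b=crop("side","pics/s1.png",200,155,340,310,4)[:]
cv2.imwrite("pics/t1.png",a)
E
```

```text
(no output)
```

View pics/t1.png

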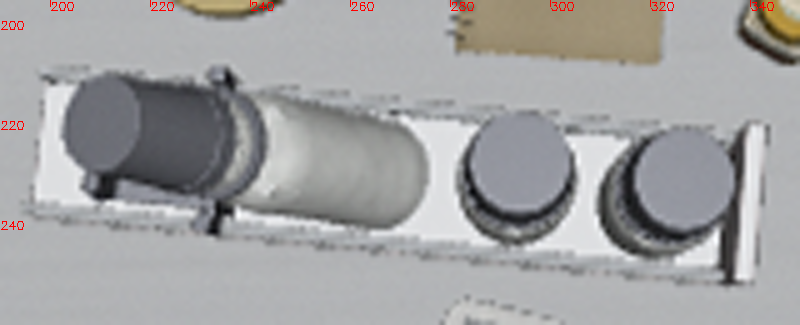

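View pics/s1.png

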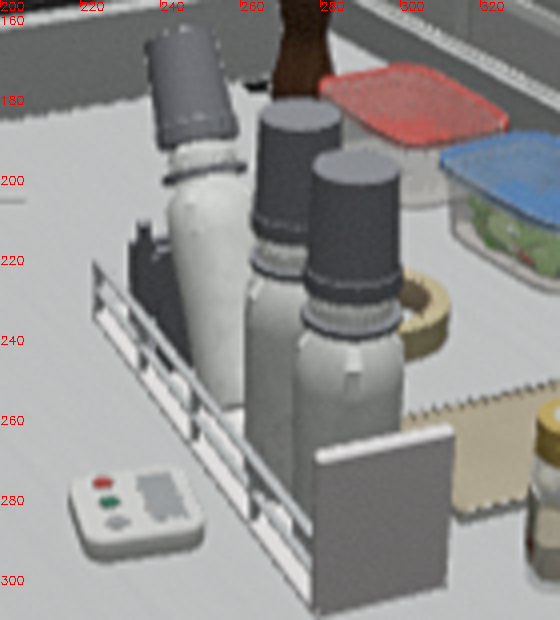

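Run:
```python
from h import *
T=lambda x,y:(x/5+190,y/5+195)
S=lambda x,y:(x/4+200,y/4+155)
C={}
for n,t,s in(("a",(684,195),(356,167)),("b",(517,162),(300,115)),("c",(102,122),(183,35)),("stop_near",(757,283),(318,462)),("stop_far",(768,125),(452,432))):
    P,e=tri(ray("top",*T(*t)),ray("side",*S(*s)));C[n]=P;print(n,P,"gap",e)
f1=plane("top",*T(47,80),.006);f2=plane("top",*T(35,205),.006);print("floor end",f1,f2,np.linalg.norm(f1-f2))
m=(f1+f2)/2;s=(plane("top",*T(757,283),.095)+plane("top",*T(768,125),.095))/2
print("mid end",m,"stop outer",s, np.linalg.norm((m-s)[:2]),(m-s)[:2]/np.linalg.norm((m-s)[:2]))
d=(C["b"]-C["a"])[:2];print("b-a",d,np.linalg.norm(d))
```

```text
a [ 0.5042 -0.1166  0.2271] gap 0.006232861034310211
b [ 0.5174 -0.0461  0.2271] gap 0.0011474229218024045
c [0.5401 0.1291 0.2121] gap 0.002754519882350273
stop_near [ 0.4655 -0.1584  0.0958] gap 0.0010619707419151814
stop_far [ 0.5393 -0.1661  0.0956] gap 0.0018981501256203261
floor end [0.5785 0.1905 0.006 ] [0.5148 0.1968 0.006 ] 0.06406315390383707
mid end [0.5467 0.1936 0.006 ] stop outer [ 0.503  -0.1627  0.095 ] 0.35900746983582765 [0.1215 0.9926]
b-a [0.0132 0.0705] 0.07172265663395921
```

```bash
python3 -m jog '[0,0,0,0,1, 0,0,0,0,1, 0,0,0,0,1, 0,0,0,0,1, 0,0,0,0,1, 0,0,0,0,1, 0,0,0,0,1, 0,0,0,0,1, 0,0,0,0,1, 0,0,0,0,1, 0,0,0,0,1, 0,0,0,0,1, 0,0,0,0,1, 0,0,0,0,0.8]'
cat >> h.py <<'E'
A=0.108
O=np.array([.5186,-.0132]);X=np.array([np.cos(A),-np.sin(A)]);Y=np.array([np.sin(A),np.cos(A)])
def go(x,y,z):
    "shift left, tool axes (units of 40 mm), to lane x,y and world z of TCP"
    o=observe();M=R.from_rotvec(o["ee_rot"]).as_matrix();p=o["position"];q=(p[:2]-O)
    ty=M[:2,1];yaw=np.degrees(np.arctan2(ty@Y,ty@X))
    d=np.append(O+x*X+y*Y,z)-p
    print("t",o["clock"],"lane",np.r_[q@X,q@Y,p[2]],"yaw err deg",yaw,"shift units",M.T@d/.04,"F",o["force"],"j",o["joints"])
E
python3 -c "
from h import *
go(.004,.21,.20)"
```

```text
clock: 1.37
position: [0.1466, 0.605, 0.248]
ee_rot: [2.409, 2.01, -0.01]
force: [0.5, 0.7, -0.3]
width: 0.036
t 1.3667 lane [-0.4364  0.5745  0.248 ] yaw err deg -4.126279144261572 shift units [-8.2872 11.6384  1.2568] F [ 0.4995  0.6715 -0.321 ] j [-1.6711  0.4484  0.3714  1.5997 -0.1746  1.1341 -1.4378]
```

```bash
python3 -m jog '[0,0,0,0,-0.7, 0,-0.55,0.78,0,0, 0,-0.55,0.78,0,0, 0,-0.55,0.78,0,0, 0,-0.55,0.78,0,0, 0,-0.55,0.78,0,0, 0,-0.55,0.78,0,0, 0,-0.55,0.78,0,0, 0,-0.55,0.78,0,0, 0,-0.55,0.78,0,0, 0,-0.55,0.78,0,0, 0,-0.55,0.78,0,0, 0,-0.55,0.78,0,0, 0,-0.2,0.3,0,0, 0,0,0,0,0]'
python3 -c "
from h import *
go(.004,.21,.20)"
```

```text
clock: 2.62
position: [0.5123, 0.2804, 0.2461]
ee_rot: [2.326, 2.105, -0.014]
force: [1.0, -0.3, 0.7]
width: 0.005
t 2.6167 lane [-0.038   0.2913  0.2461] yaw err deg 0.478108964736695 shift units [-2.0287  1.0347  1.1696] F [ 0.991  -0.3175  0.7313] j [-0.9442  0.3959  0.4864  1.7072 -0.1963  1.0958 -0.498 ]
```

```bash
python3 -m jog '[0,-0.5,0.3,0.3,0, 0,-0.5,0.3,0.3,0, 0,-0.5,0.3,0.3,0, 0,-0.4,0.2,0.3,0, 0,0,0,0,0]'
python3 - <<'E'
from h import *
go(.004,.21,.20)
a=crop("top",None,190,180,350,270,5);b=crop("side",None,200,125,300,255,4)
h=max(a.shape[0],b.shape[0]);
cv2.imwrite("pics/t2.png",a)
E
```

```text
clock: 3.03
position: [0.5478, 0.2012, 0.1966]
ee_rot: [2.323, 2.111, -0.012]
force: [-0.1, -1.7, -0.1]
width: 0.007
t 3.0333 lane [0.006  0.2163 0.1966] yaw err deg 0.7094370330421239 shift units [-0.1582 -0.0513 -0.0839] F [-0.1412 -1.7168 -0.1421] j [-0.7881  0.4453  0.4821  1.7708 -0.2348  0.9895 -0.3108]
```

View pics/t2.png

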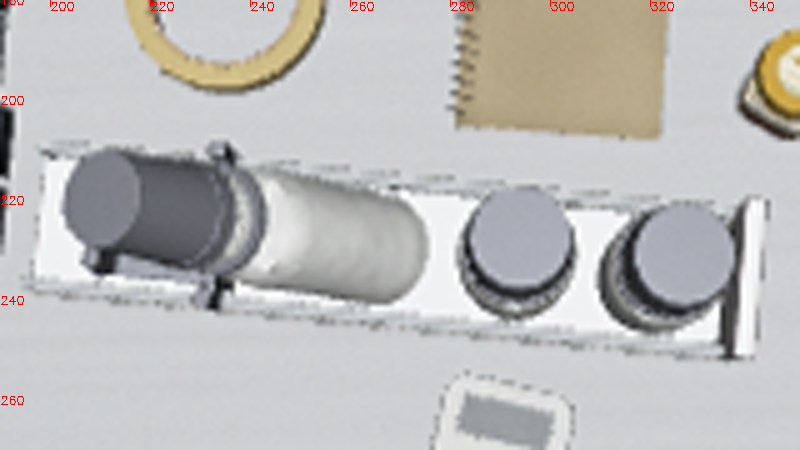

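```bash
python3 -m jog '[0,-0.25,0,0,0, 0,-0.25,0,0,0, 0,-0.25,0,0,0, 0,-0.15,0,0,0, 0,-0.1,0,0,0, 0,-0.1,0,0,0, 0,-0.1,0,0,0, 0,-0.1,0,0,0, 0,-0.1,0,0,0, 0,-0.1,0,0,0, 0,-0.1,0,0,0, 0,-0.1,0,0,0, 0,0,0,0,0]'
python3 - <<'E'
from h import *
go(.004,.115,.20)
a=crop("side","pics/s3.png",200,125,340,270,4)
E
```

```text
clock: 4.22
position: [0.5395, 0.1376, 0.201]
ee_rot: [-2.312, -2.126, -0.0]
force: [0.2, -0.1, 0.5]
width: 0.004
t 4.2167 lane [0.0045 0.1521 0.201 ] yaw err deg 1.4000574995833286 shift units [-0.928  -0.036   0.0245] F [ 0.2267 -0.0596  0.4787] j [-0.7078  0.3944  0.4925  1.8368 -0.2235  0.9652 -0.2027]
```

View pics/s3.png

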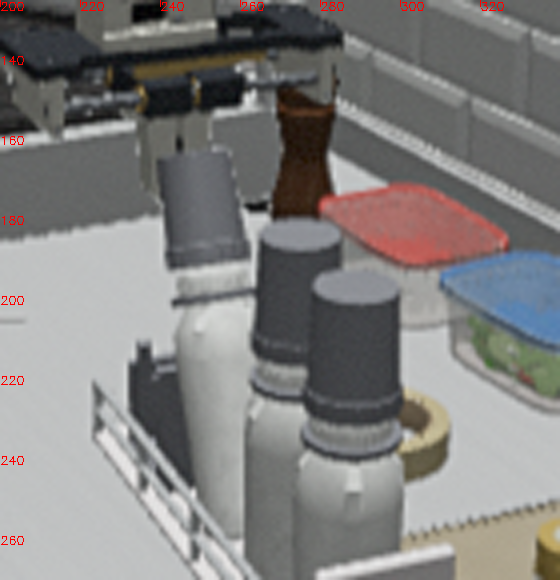

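The closed fingers bear centrally on cap c (240,160) and the bottle is rising. I'll carry on slowly.

```bash
python3 -m jog '[0,-0.1,0,0,0.1, 0,-0.1,0,0,0.1, 0,-0.1,0,0,0, 0,-0.1,0,0,0, 0,-0.1,0,0,0, 0,-0.1,0,0,0, 0,-0.1,0,0,0, 0,-0.1,0,0,0, 0,-0.1,0,0,0, 0,0,0,0,0, 0,0,0,0,0]'
python3 - <<'E'
from h import *
go(.004,.115,.20)
P=proj("top",np.append(O+.027*Y,.228));Q=proj("top",np.append(O+.105*Y,.22));print(P,Q)
a=crop("top","pics/t4.png",190,180,350,270,5)
E
```

```text
clock: 5.18
position: [0.5353, 0.0984, 0.2008]
ee_rot: [-2.336, -2.1, -0.0]
force: [0.5, 0.1, -0.9]
width: 0.005
t 5.1833 lane [0.0046 0.1127 0.2008] yaw err deg 0.08517570806345187 shift units [ 0.0572 -0.0156  0.0198] F [ 0.5085  0.1422 -0.9413] j [-0.6581  0.376   0.5072  1.8673 -0.2213  0.954  -0.1581]
[264.8515 225.797 ] [228.1378 222.91  ]
```

View pics/t4.png

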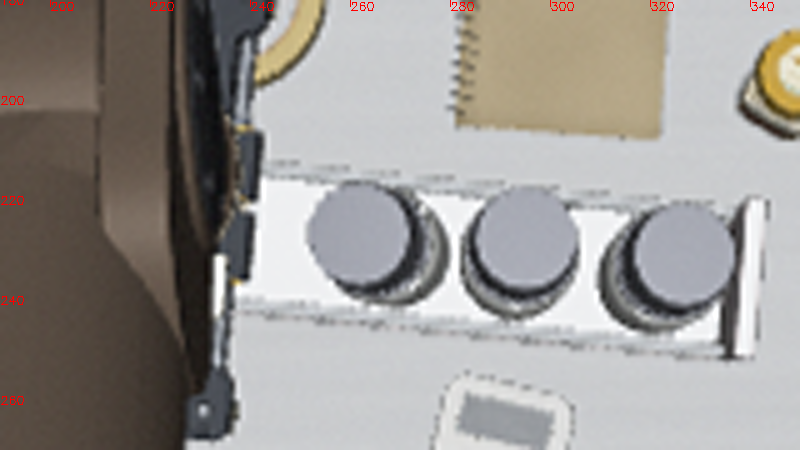

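```bash
python3 -m jog '[0,0.2,0,-0.5,0, 0,0,0,-0.7,0, 0,0,0,-0.7,0, 0,0,0,0,0]'
python3 - <<'E'
from h import *
for n,t in(("a",(686,254)),("b",(526,236)),("c",(360,238))):
    p=plane("top",t[0]/5+190,t[1]/5+180,.228)[:2];q=p-O;print(n,p,"lane",q@X,q@Y)
    go(q@X,q@Y,.26)
E
```

```text
clock: 5.57
position: [0.5351, 0.107, 0.278]
ee_rot: [-2.335, -2.099, 0.007]
force: [1.3, 0.3, 0.4]
width: 0.006
a [ 0.5081 -0.116 ] lane 0.0006462356835439721 -0.10331293202933967
t 5.5667 lane [0.0035 0.1213 0.278 ] yaw err deg 0.10035761006093877 shift units [-5.6136 -0.0779  0.4603] F [1.2564 0.2728 0.3659] j [-0.703   0.3019  0.5346  1.7584 -0.1675  1.132  -0.2223]
b [ 0.5171 -0.0496] lane 0.002460759605833233 -0.03631728140718359
t 5.5667 lane [0.0035 0.1213 0.278 ] yaw err deg 0.10035761006093877 shift units [-3.9388 -0.0296  0.4568] F [1.2564 0.2728 0.3659] j [-0.703   0.3019  0.5346  1.7584 -0.1675  1.132  -0.2223]
c [0.5179 0.0197] lane -0.0042547489406967185 0.032587674321545426
t 5.5667 lane [0.0035 0.1213 0.278 ] yaw err deg 0.10035761006093877 shift units [-2.2159 -0.1944  0.4542] F [1.2564 0.2728 0.3659] j [-0.703   0.3019  0.5346  1.7584 -0.1675  1.132  -0.2223]
```

```bash
python3 -m jog '[0,-0.6,-0.05,0,0, 0,-0.6,-0.05,0,0, 0,-0.6,-0.05,0,0, 0,-0.4,-0.04,0,0, 0,-0.1,0,0.1,0, 0,0,0,0.1,0, 0,0,0,0,0]'
python3 - <<'E'
from h import *
go(-.0043,.0326,.239)
crop("side","pics/s5.png",210,115,350,250,4)
E
```

```text
clock: 6.15
position: [0.519, 0.0177, 0.2705]
ee_rot: [-2.328, -2.108, -0.002]
force: [0.6, 0.5, 0.2]
width: 0.005
t 6.15 lane [-0.0029  0.0308  0.2705] yaw err deg 0.5085313929995264 shift units [ 0.0449 -0.0339  0.787 ] F [0.5794 0.5105 0.1958] j [-0.585   0.2592  0.5668  1.8357 -0.1579  1.0905 -0.0593]
```

View pics/s5.png

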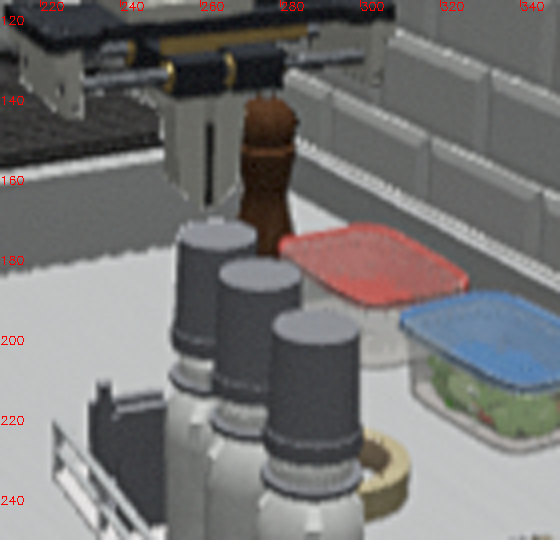

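All three stand upright. Cap c (264,174) is under the closed fingers (261,165), so I'll press it.

```bash
python3 -m jog '[0,0,0,0.2,0, 0,0,0,0.15,0, 0,0,0,0.1,0, 0,0,0,0.1,0, 0,0,0,0.1,0, 0,0,0,0.1,0]'; python3 -m jog '[0,0,0,0.1,0]'; python3 -m jog '[0,0,0,0.1,0]'; python3 -m jog '[0,0,0,0.1,0]'; python3 -m jog '[0,0,0,0.1,0]'
```

```text
clock: 6.7
position: [0.5217, 0.023, 0.2388]
ee_rot: [2.32, 2.117, 0.007]
force: [-6.6, -2.3, 50.1]
width: 0.007
clock: 6.78
position: [0.5255, 0.0233, 0.2388]
ee_rot: [2.316, 2.115, 0.018]
force: [-8.5, -0.3, 74.6]
width: 0.005
clock: 6.87
position: [0.5302, 0.0237, 0.2398]
ee_rot: [2.312, 2.111, 0.034]
force: [-5.7, 0.1, 44.6]
width: 0.007
clock: 6.95
position: [0.5348, 0.0243, 0.2403]
ee_rot: [2.307, 2.108, 0.048]
force: [-3.1, 0.4, 34.2]
width: 0.007
clock: 7.03
position: [0.5392, 0.0249, 0.2407]
ee_rot: [2.302, 2.105, 0.063]
force: [-4.5, 0.9, 34.5]
width: 0.005
```

Cap c seated at TCP z = 0.239, as predicted. I over-pressed it and the tool crept 20 mm in +x, so I'll lift off and check.

```bash
python3 -m jog '[0,0,0,-0.3,0, 0,0,0,-0.6,0, 0,0,0,0,0]'
python3 - <<'E'
from h import *
go(.0025,-.0363,.268)
b=crop("side",None,230,150,330,300,3);a=crop("top",None,190,180,350,270,3)
c=np.zeros((450,780,3),np.uint8);c[:450,:300]=b;c[:270,300:780]=a;cv2.imwrite("pics/m6.png",c)
E
```

```text
clock: 7.28
position: [0.5398, 0.026, 0.2789]
ee_rot: [2.298, 2.106, 0.069]
force: [1.1, -0.6, 0.1]
width: 0.007
t 7.2833 lane [0.0169 0.0412 0.2789] yaw err deg 1.1541191288442099 shift units [-1.9346 -0.4108  0.2217] F [ 1.0749 -0.5786  0.142 ] j [-0.5882  0.2591  0.5625  1.8138 -0.1686  1.0636 -0.0529]
```

View pics/m6.png

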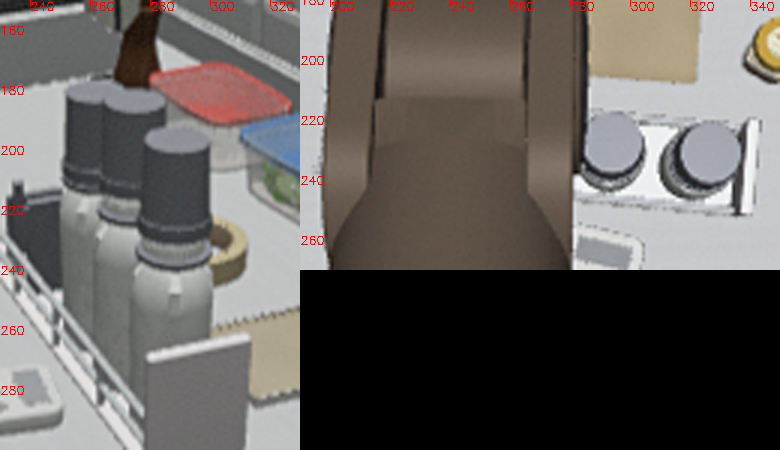

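```bash
python3 -m jog '[0,-0.5,-0.1,0,0.1, 0,-0.5,-0.1,0,0.1, 0,-0.5,-0.1,0,0, 0,-0.3,-0.1,0,0, 0,0,0,0,0]'
python3 - <<'E'
from h import *
go(.0025,-.0363,.26)
o=observe();M=R.from_rotvec(o["ee_rot"]).as_matrix();t=o["position"]+.025*M[:,2];print("tip",t,M[:,2],"lane",(t[:2]-O)@X,(t[:2]-O)@Y)
E
```

```text
clock: 7.8
position: [0.5124, -0.0424, 0.2678]
ee_rot: [2.32, 2.095, 0.054]
force: [-0.5, 0.6, -0.1]
width: 0.007
t 7.8 lane [-0.003  -0.0297  0.2678] yaw err deg 0.33608275665692827 shift units [-0.1693  0.1298  0.1979] F [-0.4847  0.6003 -0.062 ] j [-0.4954  0.2319  0.5936  1.8791 -0.1661  1.0399  0.0636]
tip [ 0.5133 -0.0421  0.2428] [ 0.0361  0.0113 -0.9993] lane -0.002139902602783998 -0.029300807624977616
```

```bash
python3 -m jog '[0,-0.2,0.12,0.05,0, 0,0,0,0.15,0, 0,0,0,0.15,0, 0,0,0,0.1,0]';  python3 -m jog '[0,0,0,0.1,0]'; python3 -m jog '[0,0,0,0.06,0]'
```

```text
clock: 8.13
position: [0.5174, -0.048, 0.2476]
ee_rot: [2.32, 2.097, 0.054]
force: [-1.5, -1.6, 5.7]
width: 0.005
clock: 8.22
position: [0.5179, -0.0471, 0.2431]
ee_rot: [2.319, 2.097, 0.054]
force: [-0.6, -0.6, 5.8]
width: 0.008
clock: 8.3
position: [0.5183, -0.0462, 0.2402]
ee_rot: [2.317, 2.098, 0.054]
force: [-0.3, -0.6, 5.7]
width: 0.004
```

```bash
python3 -m jog '[0,0,0,0.05,0]';  python3 -m jog '[0,0,0,0.03,0]'
```

```text
clock: 8.38
position: [0.5201, -0.046, 0.2393]
ee_rot: [2.314, 2.097, 0.058]
force: [-2.9, -4.1, 37.4]
width: 0.008
clock: 8.47
position: [0.5223, -0.0458, 0.2398]
ee_rot: [2.311, 2.096, 0.063]
force: [-2.0, -1.5, 21.0]
width: 0.006
```

Cap b is home: the force jumped from 6 to 37 N at z = 0.239. Lifting and moving to a.

```bash
python3 -m jog '[0,0,0,-0.3,0, 0,0,0,-0.4,0, 0,-0.5,0,0,0, 0,-0.5,0,0,0.1, 0,-0.5,0,0,0.1, 0,-0.15,0,0,0, 0,0,0,0,0]'
python3 - <<'E'
from h import *
go(.0006-.001,-.1033,.26)
E
```

```text
clock: 9.05
position: [0.5163, -0.1043, 0.2646]
ee_rot: [2.323, 2.087, 0.064]
force: [0.1, -0.5, 0.3]
width: 0.003
t 9.05 lane [ 0.0076 -0.0908  0.2646] yaw err deg 0.04960896226713031 shift units [-0.3152 -0.2042  0.1003] F [ 0.0746 -0.4702  0.343 ] j [-0.3803  0.2596  0.6174  1.8605 -0.2002  1.0375  0.2109]
```

```bash
python3 -m jog '[0,-0.3,-0.2,0,0, 0,-0.05,-0.03,0.1,0, 0,0,0,0.15,0, 0,0,0,0.1,0, 0,0,0,0.1,0]';  python3 -m jog '[0,0,0,0.08,0]'; python3 -m jog '[0,0,0,0.05,0]'
```

```text
clock: 9.47
position: [0.5065, -0.1141, 0.2442]
ee_rot: [2.318, 2.093, 0.067]
force: [-1.0, -0.2, 5.9]
width: 0.003
clock: 9.55
position: [0.507, -0.1137, 0.2408]
ee_rot: [2.317, 2.093, 0.067]
force: [-1.2, -0.6, 5.9]
width: 0.004
clock: 9.63
position: [0.508, -0.1136, 0.2392]
ee_rot: [2.315, 2.093, 0.069]
force: [-5.0, -2.5, 34.6]
width: 0.002
```

```bash
python3 -m jog '[0,0,0,-0.3,0, 0,0,0,-0.5,0, 0,0,0,-0.5,0, 0,0.6,0,-0.1,0, 0,0.9,0,0,0, 0,0.9,0,0,0, 0,0.9,0,0,0, 0,0.9,0,0,0, 0,0.9,0,0,0, 0,0.9,0,0,0, 0,0.9,0,0,0, 0,0.9,0,0,0, 0,0.9,0,0,0, 0,0.9,0,0,0, 0,0.9,0,0,0, 0,0.5,0,0,0, 0,0,0,0,0]'
python3 - <<'E'
from h import *
go(0,.23,.25)
b=crop("side",None,215,150,325,300,3);a=crop("top",None,190,195,350,265,3)
c=np.zeros((450,810,3),np.uint8);c[:450,:330]=b;c[:210,330:810]=a;cv2.imwrite("pics/m7.png",c[:,:800])
E
```

```text
clock: 11.05
position: [0.5435, 0.3569, 0.296]
ee_rot: [2.311, 2.111, 0.064]
force: [-1.2, 0.5, 0.1]
width: 0.006
t 11.05 lane [-0.0152  0.3706  0.296 ] yaw err deg 0.9897247792750204 shift units [-3.5466  0.2777  1.08  ] F [-1.2277  0.4698  0.0522] j [-0.9552  0.4372  0.4331  1.5064 -0.1882  1.1972 -0.587 ]
```

View pics/m7.png

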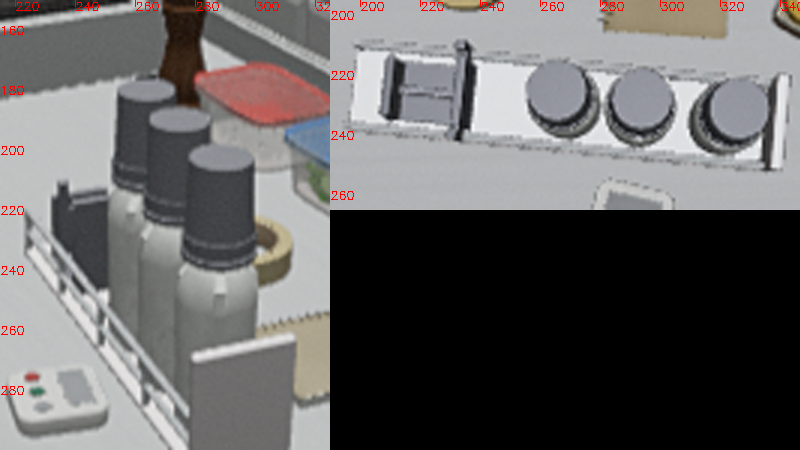

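Picture: all three bottles are upright with no collar gap under the caps. The pusher tab's top edge is at about (208.5,225) in the top view, with the front plate at about (234,225).

Run:
```python
from h import *
for n,u,v,z in(("tab",209,225.3,.07),("tabL",208,225.3,.07),("front",235.5,225,.092),("a",(739-330)/3+190,108/3+195,.214),("b",(642-330)/3+190,97/3+195,.214),("c",(560-330)/3+190,92/3+195,.214)):
    q=plane("top",u,v,z)[:2]-O;print(n,q@X,q@Y)
s=get_image("top");print(s[226,198:240].mean(1))
go(0,.235,.20)
```

```text
tab -0.00022890025364288082 0.16992062622805754
tabL -0.00043441349015856665 0.1723306500064037
front 0.004616688075020255 0.10365105205055146
a 0.0009686975768404837 -0.10260236340575433
b 0.002888377763013534 -0.03395968564817986
c 0.0014912354861592817 0.023934464145857908
[227.6667 223.3333 223.6667 223.     223.6667 223.3333 223.     225.
 225.3333 118.3333 130.6667 136.6667  49.      34.6667  38.3333  68.3333
 122.     130.3333 103.3333  98.6667  88.6667  87.3333  86.      94.3333
 108.6667 115.3333 128.     168.     154.6667 160.     165.     152.3333
 149.3333 137.     149.     151.3333  29.6667  38.      34.      61.6667
 189.6667 228.3333]
t 11.2 lane [-0.013   0.364   0.2968] yaw err deg 0.6166105043802624 shift units [-3.2763  0.2005  2.3631] F [1.0247 0.2853 0.2147] j [-0.9513  0.4332  0.4382  1.5115 -0.1858  1.1973 -0.5849]
```

```bash
python3 -m jog '[0,-0.7,0.05,0.5,0, 0,-0.7,0.05,0.5,0, 0,-0.7,0.05,0.5,0, 0,-0.5,0.05,0.5,0, 0,-0.4,0,0.4,0, 0,0,0,0,0]'
python3 -c "
from h import *
go(0,.225,.075)"
```

```text
clock: 11.7
position: [0.5454, 0.2165, 0.197]
ee_rot: [2.325, 2.087, 0.068]
force: [0.2, -1.3, -0.3]
width: 0.005
t 11.7 lane [0.0019 0.2312 0.197 ] yaw err deg -0.0013021799983615452 shift units [-0.2191 -0.1745  3.0413] F [ 0.1585 -1.2612 -0.3372] j [-0.7875  0.4156  0.4351  1.8047 -0.2137  0.9203 -0.3704]
```

```bash
python3 -m jog '[0,-0.05,-0.04,0.6,0, 0,-0.05,-0.04,0.6,0, 0,-0.05,-0.04,0.6,0, 0,-0.05,-0.04,0.5,0, 0,0,0,0.4,0, 0,0,0,0.2,0, 0,0,0,0,0]'
python3 -c "
from h import *
go(0,.184,.075)"
```

```text
clock: 12.28
position: [0.5469, 0.2016, 0.0829]
ee_rot: [2.34, 2.064, 0.08]
force: [-1.4, 0.7, 0.4]
width: 0.007
t 12.2833 lane [0.005  0.2166 0.0829] yaw err deg -1.0040838290534086 shift units [-0.8226 -0.1195  0.1724] F [-1.4111  0.6907  0.3759] j [-0.7095  0.552   0.3676  1.9235 -0.3058  0.6634 -0.2842]
```

```bash
python3 -m jog '[0,-0.2,-0.06,0.1,-0.1, 0,-0.2,-0.05,0.1,0, 0,-0.15,0,0.0,0, 0,-0.1,0,0,0, 0,-0.1,0,0,0, 0,-0.1,0,0,0, 0,-0.1,0,0,0, 0,-0.1,0,0,0, 0,-0.1,0,0,0, 0,-0.1,0,0,0]'
python3 -c "
from h import *
go(0,.106,.075)"
```

```text
clock: 13.12
position: [0.5386, 0.1512, 0.0779]
ee_rot: [2.326, 2.079, 0.094]
force: [-0.8, 2.9, -0.5]
width: 0.001
t 13.1167 lane [0.0022 0.1656 0.0779] yaw err deg -0.2768906571761414 shift units [-1.4914 -0.0516  0.024 ] F [-0.8215  2.8544 -0.4809] j [-0.6195  0.5247  0.3464  1.9904 -0.31    0.611  -0.1832]
```

```bash
python3 -m jog '[0,-0.1,0,0,0, 0,-0.1,0,0,0, 0,-0.1,0,0,0, 0,-0.1,0,0,0, 0,-0.1,0,0,0, 0,-0.1,0,0,0, 0,-0.08,0,0,0, 0,-0.08,0,0,0, 0,-0.08,0,0,0, 0,-0.08,0,0,0, 0,-0.08,0,0,0]'
python3 - <<'E'
from h import *
go(0,.106,.075)
b=crop("side",None,215,150,325,300,3);a=crop("top",None,190,195,350,265,3)
c=np.zeros((450,810,3),np.uint8);c[:450,:330]=b;c[:210,330:810]=a;cv2.imwrite("pics/m8.png",c[:,:800])
E
```

```text
clock: 14.03
position: [0.534, 0.11, 0.0776]
ee_rot: [2.325, 2.083, 0.099]
force: [-1.1, 5.6, 3.1]
width: 0.004
t 14.0333 lane [0.002  0.1241 0.0776] yaw err deg -0.16993319403385101 shift units [-0.4551 -0.0525  0.0467] F [-1.0717  5.633   3.0635] j [-0.5404  0.506   0.3339  2.0252 -0.3129  0.5916 -0.1042]
```

View pics/m8.png

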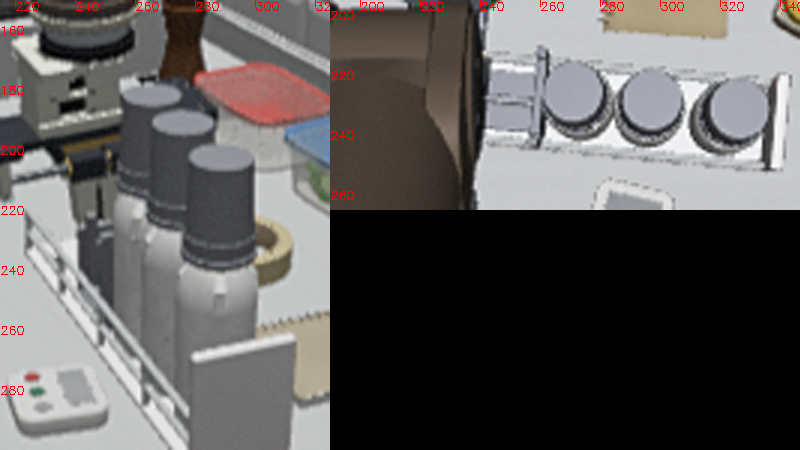

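The bottles are upright and the plate is now on c, with c and b moving. About 18 mm is left.

```bash
python3 -m jog '[0,-0.08,0,0,0, 0,-0.08,0,0,0, 0,-0.08,0,0,0, 0,-0.08,0,0,0, 0,-0.08,0,0,0]'; python3 -m jog '[0,-0.08,0,0,0]';python3 -m jog '[0,-0.08,0,0,0]'
python3 - <<'E'
from h import *
go(0,.106,.075)
E
```

```text
clock: 14.55
position: [0.5326, 0.0985, 0.0777]
ee_rot: [2.323, 2.091, 0.106]
force: [-0.7, 7.4, 2.3]
width: 0.007
clock: 14.63
position: [0.5323, 0.0965, 0.0777]
ee_rot: [2.322, 2.093, 0.108]
force: [-0.7, 8.8, 2.7]
width: 0.005
clock: 14.72
position: [0.5321, 0.0946, 0.0777]
ee_rot: [2.321, 2.095, 0.11]
force: [-0.5, 14.3, 2.6]
width: 0.002
t 14.7167 lane [0.0018 0.1087 0.0777] yaw err deg 0.24184128755787218 shift units [-0.0691 -0.0483  0.0612] F [-0.5335 14.3018  2.5838] j [-0.498   0.4977  0.3195  2.0379 -0.32    0.5827 -0.0587]
```

```bash
for i in 1 2 3; do python3 -m jog '[0,-0.08,0,0,0]' | grep -v rot; done
```

```text
clock: 14.8
position: [0.532, 0.0945, 0.0778]
force: [-0.4, 19.8, -0.4]
width: 0.006
clock: 14.88
position: [0.532, 0.0946, 0.0778]
force: [1.3, 16.2, -1.6]
width: 0.006
clock: 14.97
position: [0.532, 0.0946, 0.0779]
force: [0.2, 13.7, -0.3]
width: 0.004
```

```bash
python3 -m jog '[0,-0.15,0,0,0]' | grep -v rot;  python3 -m jog '[0,-0.15,0,0,0,0,-0.15,0,0,0]' | grep -v rot
python3 - <<'E'
from h import *
go(0,.106,.075)
crop("top","pics/t9.png",230,195,350,265,6)
E
```

```text
clock: 15.05
position: [0.5319, 0.0942, 0.078]
force: [0.8, 31.0, 0.0]
width: 0.004
clock: 15.22
position: [0.5317, 0.0943, 0.0781]
force: [0.8, 23.6, 0.6]
width: 0.007
t 15.2167 lane [0.0015 0.1083 0.0781] yaw err deg 1.5303350770272885 shift units [-0.0625 -0.0428  0.0699] F [ 0.8183 23.6362  0.5865] j [-0.4523  0.4905  0.2819  2.0438 -0.344   0.5725 -0.0011]
```

View pics/t9.png

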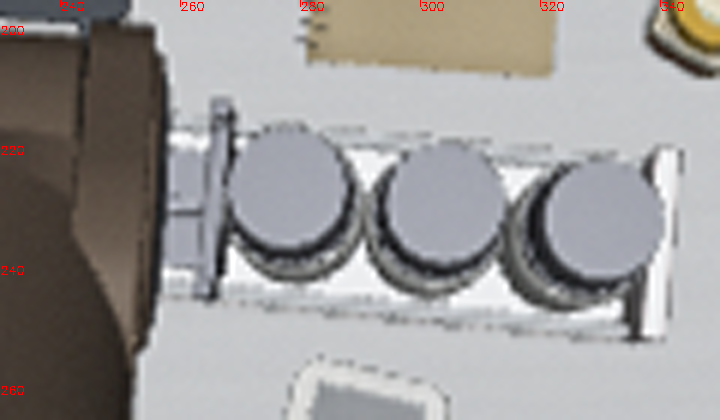

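The row is tight: the caps are evenly spaced at crop (287,188), (445,203) and (602,218). I'll back off in +y and then up, and measure.

```bash
python3 -m jog '[0,0.2,0,0,0, 0,0.4,0,0,0, 0,0.6,0,0,0, 0,0.6,0,0,0, 0,0.5,0,-0.5,0, 0,0.3,0,-0.7,0, 0,0,0,-0.7,0, 0,0,0,-0.7,0, 0,0,0,0,0, 0,0,0,0,0]'
python3 - <<'E'
from h import *
go(0,.2,.2)
for n,x,y in(("c",287,188),("b",445,203),("a",602,218)):
    q=plane("top",x/6+230,y/6+195,.214)[:2]-O;print(n,q@X,q@Y)
b=crop("side",None,215,150,325,300,3);a=crop("top",None,190,195,350,265,3)
c=np.zeros((450,810,3),np.uint8);c[:450,:330]=b;c[:210,330:810]=a;cv2.imwrite("pics/m10.png",c[:,:800])
E
```

```text
clock: 16.1
position: [0.5336, 0.1885, 0.1908]
ee_rot: [2.309, 2.124, 0.134]
force: [-0.1, 0.7, -1.1]
width: 0.006
t 16.1 lane [-0.0068  0.2021  0.1908] yaw err deg 1.3092226711202706 shift units [-0.043   0.1815 -0.2224] F [-0.0968  0.7072 -1.1232] j [-0.7187  0.3692  0.3982  1.8877 -0.2301  0.8439 -0.2862]
c 0.0020922788414080708 0.0002746610817019559
b 0.0015529329305283414 -0.055621546779921885
a 0.0009846959401192202 -0.11106300259364658
```

Cap centres at lane y = 0.000, -0.056 and -0.111 match a tight row. I'm out of pictures to view, so I'll compare numerically with the last frame (retreated tool) and hand in.

Run:
```python
from h import *
old=cv2.imread("pics/t9.png").astype(int);new=crop("top",None,230,195,350,265,6).astype(int)
d=abs(old-new).mean(2);print("diff row region",d[90:350,200:690].mean(),d[90:350,200:690].max())
T=get_image("top");u,v=proj("top",np.append(O+.018*X+.028*Y,.092));print("expected front edge",u,v);print(T[int(round(v)),255:276].mean(1))
o=observe();print(o["force"],o["position"])
if d[90:350,200:690].mean()<4: sign_off();print("signed off")
```

```text
diff row region 4.140753532182105 57.666666666666664
expected front edge 267.791053345416 222.0902521302818
[167.6667 170.     169.3333 169.3333 169.3333 171.3333 170.6667 169.6667
 171.3333 126.6667 159.     170.     108.6667  90.3333 174.     170.3333
 169.     167.6667 170.     171.     171.6667]
[-0.0409  0.7579 -0.2535] [0.5329 0.1883 0.1891]
```

Run:
```python
from h import *
g=lambda i:np.float32(cv2.cvtColor(i,cv2.COLOR_BGR2GRAY)[90:350,200:690])
s,r=cv2.phaseCorrelate(g(cv2.imread("pics/t9.png")),g(crop("top",None,230,195,350,265,6)));print("shift px",np.array(s)/6,r)
if np.hypot(*s)/6<.8: sign_off();print("signed off")
```

```text
shift px [-0.0014  0.0007] 0.8974299592194733
the job is handed in; nothing more can be done
signed off
```

I stood bottle c upright, pressed all three caps home, slid the pusher up, backed the tool clear and handed the job in at about 16.5 s of the 58 s. No verdict is reported.

**What I did**
- **Standing c up:** I pushed its cap slowly towards -y with the closed fingers until it rocked up and dropped upright.
- **Caps:** I pressed c, then b, then a. Each stopped with a sharp rise in force at TCP z ≈ 0.239, which is where a home cap should be, and no collar gap showed in the side view afterwards.
- **Pusher:** I pushed the tab until it stopped dead at 15–31 N.

**Last checks**
- **Row:** cap centres measured at lane y = 0.000, -0.056 and -0.111 m, against 0, -0.056 and -0.112 for a tight row. All were within about 2 mm of the lane's centre line.
- **Pusher plate:** its front edge appeared at column 268–269, against 267.8 expected for about 0.078 m of travel. My estimate from the tool position alone was about 0.075 m.
- **After backing off:** the row had not shifted between frames (under 0.01 px). A plain image difference check narrowly missed its limit (4.1 against 4), probably because the arm had moved out of view and changed the shading.

**What went less well**
- I over-pressed cap c to about 75 N, and the tool crept 20 mm sideways and tilted a few degrees. The bottle stayed upright.
- My first measurement of the floor width at the lane's open end was 64 mm instead of 76 mm, so I took the lane's pose from the end stop instead.
- The last picture could not be viewed because the limit was reached, so the final check was numerical only.
- I did not measure the bystanders. The timer, pad and spice jar showed no visible movement in the last picture viewed. The tape roll was not in that crop, and looked in place in the side view during the push.

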